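Load the ball into the trackball cup, unlock the cup and hold it out level

ROBOT

A 6-joint arm with a two-finger parallel gripper is mounted at the origin on a cart in front of the work surface, level with it; the furniture and walls round the work are solid. World frame = base frame: x ahead of the robot, y to its left, z up, the work surface at z = 0. Lengths are in m, angles in degrees, forces in N, time in s.
With the tool pointing down it reaches from about 0.325 to 0.9 m from the base axis. Payload 6.1 kg.
Tool frame: the origin (TCP) lies on the mounting face of the last link; the fingertips stand 182 mm ahead of it and the grasp point (between the pads) lies 164 mm ahead of it; z points along the fingers, y is the line along which they close (so a half turn about z gives the same grasp; the last joint's range is limited). The gripper opens to 87 mm and grips with 3 to 60 N. Pads are 19 mm wide; open, the fingers measure 117 mm over their backs; the gripper's body (75 mm by 190 mm) begins 51 mm behind the grasp point.
Start: joints at [62.504, 12.628, 87.462, -0, 79.91, -7.225], TCP at [0.217, 0.586, 0.405] pointing down, gripper open.
Joint ranges: [-170.65, 170.65], [-52.31, 119.04], [5.05, 147.46], [-71.25, 251.25], [11.57, 151.72], [-153.62, 153.62]. Speed limits (degrees/s): [147.25, 147.25, 172.46, 180, 180, 180].

INTERFACE

Orientations are given as a 3x3 rotation matrix whose columns are the frame's x, y, z axes.
In Python, from bench import get_obs, capture, get_calibration, job_done, look_for, cut_out, tip_of gives the robot as it stands.
- The arm moves only by the shell command python3 -m pendant 'ROWS'. ROWS is a JSON object of lists of equal length, an entry for each row: "linear": the shift along the tool's x, y, z in mm, a list of three; "dr": the turn, a rotation vector about the tool's x, y, z in degrees, a list of three; "gripper": the opening, from 0 (shut) to 1 (fully open). A call has 1 to 12 rows; each row is the pose to reach, as a shift and turn from the pose commanded when the call began, along the tool's axes at that moment; what a row does not reach only later rows make up. A row lasts 1/10 s, in which the tool goes at most 50 mm and 8.59 degrees, less where a joint would pass 70% of its speed; a pose out of reach is approached as far as the arm can. A call with a gripper value outside its range is refused whole. The fingers move at their own pace and stop on an object; the grip force is fixed at half the most. Time passes only in rows, so rows that repeat a pose let the fingers close. It gives the time, the measured TCP pose, the force, the opening and the grip force at its end, in the units of the state.
- get_obs(): the state, without advancing time (a new reading comes with each control period).
- capture(name): name is "scene" or "top"; returns the picture (420x560x3 uint8, red, green, blue); there is no depth.
- get_calibration(name): a dict with "fov_y" (degrees; the focal length in pixels is half the picture's height over the tangent of half this angle, whatever the lens; pixels are square), "cx", "cy" (the principal point, pixels), "R" (3x3) and "t" (3): a world point X has camera coordinates R X + t. Camera axes: x right, y down, z forward; pixel columns grow to the right and rows downward; lengths in m; the calibration is good to about 2 mm. A picture is of the moment at which its call begins. get_calibration takes no time and is no camera call.
- job_done(): hands the job in; it is judged then, once.
Trained networks look in the newest picture that a camera, given by its name, has taken for a name from the list of things; names that differ only in an ending like _2 or _b are one class to them, and where a whole thing is asked for, a point or a joint stands for the part that bears it (a point fixed in the world has none). Each returns a list of dicts, best first, with "score" (0 to 1); they miss things now and then, are a little off and sometimes report something else, mostly with a low value. They report only what shows in the picture. A call takes as long as a camera call.
- look_for(target, camera): "at" ([x, y, z] in m, in world coordinates, good to about 4 mm: the middle of the surface that is visible of it).
- cut_out(target, camera): "region" (420x560 bool, what is visible of it).
- tip_of(target, camera): "at" ([x, y, z] in m, in world coordinates, good to about 4 mm: a listed point, or the origin of a listed thing).
The state is a dict: "t": time; "joints": joint angles; "qd": joint speeds; "tau": joint torques, N m; "tcp_pos": TCP position; "eef_rot": TCP orientation; "wrist_force": force on the tool from outside, world axes, zero at the start; "torque": the same for the moment, N m; "finger_gap": opening from 0.0 (shut) to 1.0 (fully open); "finger_force": force on a finger pad.
Only numpy, scipy, OpenCV 4.12 (cv2) and the standard library are available. Lean on these libraries where they do the work, as an engineer would, in place of code of your own. Each camera call takes 0.05 s, during which the arm holds its last target. There are 200 camera calls.

TASK

The trackball's ball and its cup are to go off together for cleaning. Fetch the ball from the desk tray and let it rest in the dished cup in the trackball's collar; then take the cup by its two finger tabs, give it the quarter turn anticlockwise (seen from above) that frees its two lugs, and lift it straight out with the ball riding loose in the middle of the dish. Finish while still holding the cup by its tabs, level and still, about 15 cm above the desk with the ball at rest in the middle; leave the other things on the desk where they are.

Things in the scene. Friction and masses are not known exactly. Their poses are not given: they have to be found in the camera images.
- ball_center (a point): Centre of the trackball's ball: a plain dark sphere, diameter 34 mm, about 45 g, the only round thing in the desk tray. It starts in one of the tray's three compartments and rolls easily. Only the position means anything.
- desk_tray: Shallow wooden desk tray, fixed to the desk, 120 mm (its x) by 330 mm (its y) by 20 mm high, walls and floor 4 mm thick. Two dividers of the same height make three compartments side by side along y, each 112 mm (x) by 105 mm (y), centred at y = -109, 0 and +109 mm. Origin: centre of the underside; z up.
- trackball: Trackball housing, fixed to the desk: a low white body (150 mm along x by 124 mm along y, 20 mm high) with a raised round collar (106 mm across) round the ball cup. Origin: on the desk, below the middle of the collar; z up.
- collar_top (a point): Middle of the collar's top plane, 40 mm above the housing's origin. The collar holds the cup's well, 66 mm wide, its floor 20 mm above the desk. The well's rim has two open notches (34 degrees wide, 79 mm across both) at + and - the housing's x axis; from each notch clockwise for 84 degrees a lip, 6 mm thick, overhangs the lugs; the rest is solid and stops them.
- cup: The ball cup: a loose round dished plate, 62 mm in diameter, 22 mm high to its rim, about 90 g, seated in the well with 2 mm play sideways and 3 mm upward. Origin: centre of its underside, on its axis (20 mm above the desk when seated); z up. It stands locked at first: its x axis within 0.06 rad of the housing's x axis, its lugs under the lip, and it cannot be lifted out.
- cup_grip (a point): On the cup's axis, 30 mm above its origin (50 mm above the desk when seated), midway between its two upright finger tabs. These stand on the rim at + and - the cup's x axis: 4 mm thick, 18 mm wide along the cup's y, outer flat faces 60 mm apart, from the rim up to 8 mm above this point. Squeeze them from outside, fingertips just above the collar's top; the ball has room between.
- lug (a point): One of the cup's two lugs, on the cup's +y axis (the other is opposite), 8 mm above the cup's origin: 9 mm wide, 4 mm thick, 74 mm across both. From locked the cup turns freely, only anticlockwise seen from above; at 84 to 96 degrees from the housing's x axis (90 is best) the lugs stand in the notches and the cup lifts straight out. A stop ends the turn at about 98 degrees.
- dish_center (a point): Lowest point of the cup's dish, on the cup's axis 10 mm above its origin. The dish is a shallow smooth hollow of 45 mm radius of curvature and 27 mm half-width (the three bearing pins are flush). The ball at rest has its centre 17 mm above this point, 47 mm above the desk while the cup is seated.
- eraser: Eraser lying in a compartment of the tray, 23x55x12 mm; bystander. Origin: centre of its underside.
- binder_clip: Binder clip lying in a compartment of the tray, 24x32x42 mm; bystander. Origin: centre of its underside.
- stapler: Stapler on the desk beyond the trackball, 36x140x54 mm; bystander. Origin: centre of its underside.
- scissors: Scissors lying on the desk beyond the tray, 87x181x10 mm; bystander. Origin: centre of their underside.
- stamp: Rubber stamp standing to the right of the tray, 27x45x67 mm; bystander. Origin: centre of its underside.
- drive: Flat portable drive to the right of the tray, near the desk's edge, 70x105x12 mm; bystander. Origin: centre of its underside.

How it is judged:
By the outcome, as a careful person would: the job done as asked, in the order asked, and still so for the second after the job is handed in, while the arm keeps its last pose, push and grip.
It also fails if it takes over 67 s, if anything falls off the work surface, if the arm or the gripper's body presses on something with over 40 N, if the wrist force passes 120 N, or if a joint passes its speed limit or range.

## Working session

There is one attempt and no reset: what is moved stays moved. The work goes in short steps, Python scripts to look and compute and a shell command to move; the robot and the scene stay as the last step left them, time stands still between calls to the robot, and variables do not carry over. Pictures are saved under pics/ and viewed, at most 10 in all, crops included, and the job is handed in when it is done.

```bash
mkdir -p pics; ls; python3 - <<'E'
from bench import *
import cv2,numpy as np
o=get_obs();print(o['t'],o['tcp_pos'],np.round(o['eef_rot'],3).tolist(),o['finger_gap'])
for c in('scene','top'):
    im=capture(c);cv2.imwrite(f'pics/{c}0.png',im[:,:,::-1])
    k=get_calibration(c);print(c,k['fov_y'],k['cx'],k['cy'],np.round(k['R'],3).tolist(),np.round(k['t'],3))
    for n in('ball_center','collar_top','cup_grip','lug','dish_center','desk_tray','trackball','cup','eraser','binder_clip','stapler','stamp'):
        print(n,[(np.round(d['at'],4).tolist(),round(d['score'],2)) for d in tip_of(n,c)[:3]])
print(get_obs()['t'])
E
```

```text
pics
0.0 [0.21642154 0.58604706 0.40360488] [[-0.938, 0.346, -0.001], [0.346, 0.938, -0.002], [0.0, -0.002, -1.0]] 1.0026331971713305
scene 55.28787028751404 279.3198006062313 211.00293875024025 [[0.596, -0.803, -0.015], [-0.595, -0.43, -0.679], [0.539, 0.414, -0.734]] [-0.363  0.361  0.965]
ball_center [([0.4912, -0.2275, 0.0235], 0.46)]
collar_top [([0.4753, 0.2468, 0.0001], 0.74), ([0.4758, 0.2478, 0.0416], 0.66)]
cup_grip [([0.4757, 0.2429, 0.0468], 0.73)]
lug [([0.4891, 0.2716, 0.0279], 0.61)]
dish_center [([0.4736, 0.2481, 0.0306], 0.51)]
desk_tray [([0.479, -0.1172, 0.0012], 0.81)]
trackball [([0.475, 0.247, 0.0003], 0.62)]
cup [([0.4766, 0.2426, 0.0209], 0.64)]
eraser [([0.4763, -0.1257, -0.0008], 0.73)]
binder_clip [([0.4703, -0.0104, 0.0025], 0.45), ([0.6846, 0.1275, -0.0019], 0.41)]
stapler [([0.6847, 0.1281, -0.0032], 0.96)]
stamp [([0.519, -0.4049, -0.0017], 0.8), ([0.4788, 0.2473, 0.0415], 0.51), ([0.4771, -0.1221, -0.0008], 0.24)]
top 43.68703122273621 291.07861504420674 210.7435688875603 [[-0.028, -1.0, 0.009], [-0.986, 0.026, -0.166], [0.165, -0.014, -0.986]] [-0.044  0.555  1.165]
ball_center [([0.4735, -0.0116, 0.0047], 0.74), ([0.486, -0.2262, 0.0225], 0.53)]
collar_top [([0.4756, 0.2464, 0.0394], 0.66), ([0.475, -0.1209, -0.0008], 0.29)]
cup_grip [([0.4774, 0.2431, 0.0502], 0.75), ([0.4903, 0.2762, 0.03], 0.23)]
lug [([0.4904, 0.2746, 0.0298], 0.64), ([0.4761, 0.2427, -0.0018], 0.56)]
dish_center [([0.5253, -0.41, -0.0], 0.72), ([0.4739, 0.2429, 0.0263], 0.64)]
desk_tray [([0.4767, -0.118, -0.0001], 0.82), ([0.6891, 0.1253, -0.0008], 0.6)]
trackball [([0.4779, 0.2449, -0.0015], 0.89)]
cup [([0.4726, 0.2433, 0.023], 0.56), ([0.4812, -0.1296, 0.0015], 0.36)]
eraser [([0.4796, -0.1246, 0.0027], 0.65)]
binder_clip [([0.473, -0.0113, 0.0046], 0.48), ([0.6917, 0.126, -0.0005], 0.17)]
stapler [([0.6893, 0.1249, 0.0002], 0.55)]
stamp [([0.5225, -0.4073, 0.0017], 0.62)]
1.3
```

View pics/top0.png

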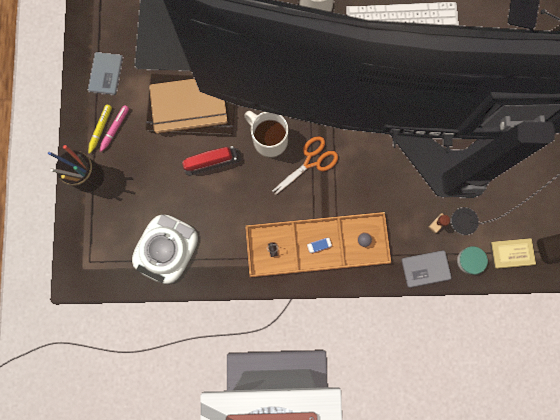

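View pics/scene0.png

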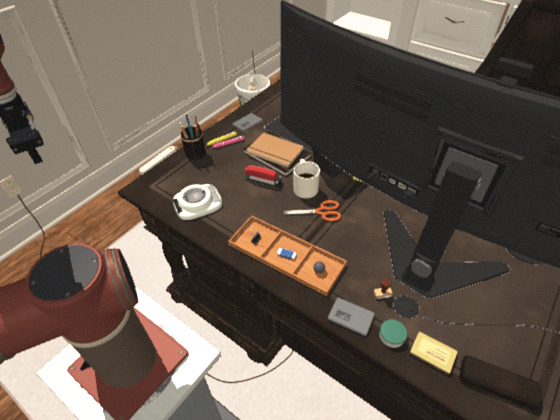

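The ball is in the right compartment (top ≈ (365,240), scene ≈ (319,268)) and the trackball at top ≈ (164,250), turned clockwise by roughly 25°. I'll refine the ball position and the yaws next.

```bash
cat > h.py <<'E'
from bench import *
import cv2,numpy as np
def P(c):
    k=get_calibration(c);f=210/np.tan(np.radians(k['fov_y']/2))
    K=np.array([[f,0,k['cx']],[0,f,k['cy']],[0,0,1]]);return K,np.array(k['R']),np.array(k['t'])
def ray(c,uv):
    K,R,t=P(c);d=R.T@np.linalg.solve(K,[*uv,1]);return -R.T@t,d/np.linalg.norm(d)
def onz(c,uv,z):
    o,d=ray(c,uv);return o+d*(z-o[2])/d[2]
def tri(a,b):
    A=0;y=0
    for c,uv in(('scene',a),('top',b)):
        o,d=ray(c,uv);M=np.eye(3)-np.outer(d,d);A=A+M;y=y+M@o
    return np.linalg.solve(A,y)
def proj(c,X):
    K,R,t=P(c);p=K@(R@np.asarray(X)+t);return p[:2]/p[2]
def cent(m):
    v,u=np.nonzero(m);return np.array([u.mean(),v.mean()])
def topdown(c,xy,z,half=.07,px=3,n=None):
    """rectify plane z around xy; image up=+x, left=+y; px pixels per mm"""
    K,R,t=P(c);s=half*2*1000*px;n=int(s)
    G=[];q=[(0,0),(n,0),(n,n),(0,n)]
    for u,v in q: G.append(proj(c,[xy[0]+half-v/px/1000,xy[1]+half-u/px/1000,z]))
    H=cv2.getPerspectiveTransform(np.float32(G),np.float32(q))
    return cv2.warpPerspective(capture(c),H,(n,n),flags=cv2.INTER_CUBIC)
E
python3 - <<'E'
from h import *
ps=[]
for c in('scene','top'):
    capture(c);r=cut_out('ball_center',c)
    for d in r: print(c,d['score'],cent(d['region']),d['region'].sum())
    ps.append([cent(d['region']) for d in r])
    for d in cut_out('trackball',c)[:1]:
        p=np.argwhere(d['region'])[:,::-1].astype(float)
        w=np.float32([onz(c,q,.02)[:2]*1000 for q in p]);print('tb rect',cv2.minAreaRect(w))
for a in ps[0]:
    for b in ps[1]: print('tri',tri(a,b))
ims=[cv2.resize(topdown(c,(.4757,.2455),.05,.065),(390,390)) for c in('top','scene')]
cv2.imwrite('pics/tb.png',np.hstack(ims)[:,:,::-1])
E
```

```text
scene 0.55 [319.19191919 266.58585859] 99
tb rect ((484.86090087890625, 255.23558044433594), (60.33531188964844, 64.22566223144531), 35.802978515625)
top 0.67 [364.7173913  239.50543478] 184
tb rect ((477.07025146484375, 236.74758911132812), (124.89301300048828, 147.9795684814453), 62.02387237548828)
tri [ 0.48503234 -0.22965276  0.02373728]
```

View pics/tb.png

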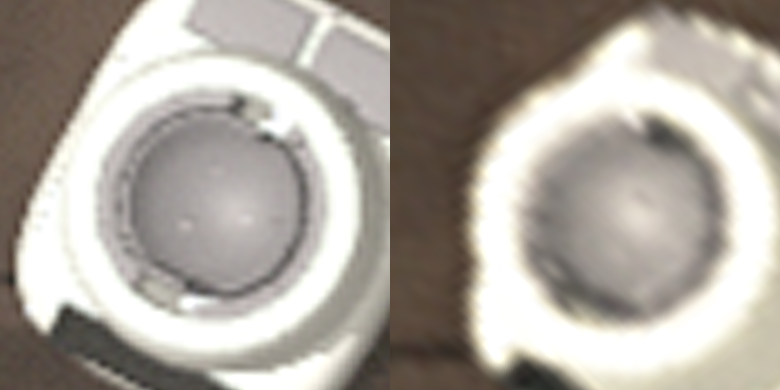

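```bash
python3 -m pendant '{"linear":[[-534,-671,0],[-534,-671,0],[-534,-671,0],[-534,-671,0],[-534,-671,0],[-534,-671,0],[-534,-671,0],[-534,-671,0],[-534,-671,0],[-534,-671,0],[-534,-671,0],[-534,-671,0]],"dr":[[0,0,0],[0,0,0],[0,0,0],[0,0,0],[0,0,0],[0,0,0],[0,0,0],[0,0,0],[0,0,0],[0,0,0],[0,0,0],[0,0,0]],"gripper":[0.6,0.6,0.6,0.6,0.6,0.6,0.6,0.6,0.6,0.6,0.6,0.6]}'; python3 -c "
from bench import *;print(get_obs()['tcp_pos'],get_obs()['joints'],get_obs()['eef_rot'])"
```

```text
t: 2.9
tcp_pos: [0.4044, 0.0144, 0.4053]
eef_rot: [[-0.938, 0.347, 0.002], [0.347, 0.938, -0.0], [-0.002, 0.001, -1.0]]
wrist_force: [1.0, 0.1, 0.2]
finger_gap: 0.599
finger_force: 0.0
[0.40440915 0.01438193 0.40529236] [-9.16793518e+00 -1.94570647e+01  1.18027934e+02  1.16320617e-02
  8.13285840e+01 -7.88866803e+01] [[-9.37990355e-01  3.46656863e-01  1.76443161e-03]
 [ 3.46657267e-01  9.37991862e-01 -8.14682230e-05]
 [-1.68326401e-03  5.35236632e-04 -9.99998440e-01]]
```

```bash
python3 -m pendant '{"linear":[[-160,-200,0],[-160,-200,0],[-160,-200,0],[-160,-200,0],[-160,-200,0],[-160,-200,100],[-160,-200,100],[-160,-200,130],[-160,-200,130],[-160,-200,130]],"dr":[[0,0,0],[0,0,0],[0,0,0],[0,0,0],[0,0,0],[0,0,0],[0,0,0],[0,0,0],[0,0,0],[0,0,0]],"gripper":[0.6,0.6,0.6,0.6,0.6,0.6,0.6,0.6,0.6,0.6]}'; python3 - <<'E'
from h import *
o=get_obs();T=o['tcp_pos'];print(T,np.round(o['joints'],1))
im={c:capture(c) for c in('scene','top')}
for c in im:
    tip=T+np.array(o['eef_rot'])[:,2]*.182
    print(c,'proj tip',proj(c,tip),[(cent(d['region']),round(d['score'],2)) for d in cut_out('ball_center',c)[:2]])
a=im['scene'][190:310,260:400];b=im['top'][180:290,310:430]
cv2.imwrite('pics/b1.png',np.hstack([cv2.resize(a,(400,343)),cv2.resize(b,(400,343))])[:,:,::-1])
E
```

```text
t: 3.9
tcp_pos: [0.4853, -0.2267, 0.2752]
eef_rot: [[-0.938, 0.346, -0.0], [0.346, 0.938, 0.0], [0.0, 0.0, -1.0]]
wrist_force: [0.2, -0.4, 0.1]
finger_gap: 0.598
finger_force: 0.0
[ 0.48533647 -0.22668995  0.27523559] [ -33.5    8.1  107.4   -0.    64.5 -103.2]
scene proj tip [319.63048797 250.89552795] [(array([383.42519685, 290.11023622]), 0.7), (array([318.76190476, 267.23809524]), 0.45)]
top proj tip [368.17715978 235.76259127] [(array([161.46104928, 249.09379968]), 0.28)]
```

View pics/b1.png

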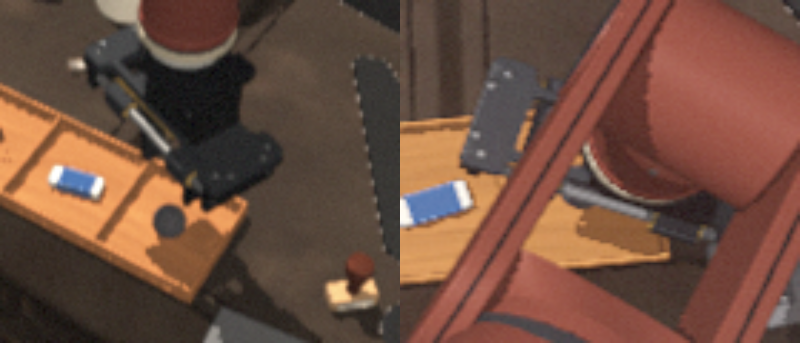

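The scene crop (left) shows the open fingers over the right compartment, with the ball at scene ≈ (319,267) between and below them. The arm hides the ball in the top view.

```bash
python3 - <<'E'
from h import *
print(onz('scene',(319,266.9),.021),onz('top',(364.7,239.5),.021))
E
```

```text
[ 0.48592629 -0.22921786  0.021     ] [ 0.48499282 -0.22966042  0.021     ]
```

```bash
python3 -m pendant '{"linear":[[-1,-2,30],[-1,-2,60],[-1,-2,80],[-1,-2,80],[-1,-2,80],[-1,-2,80],[-1,-2,80],[-1,-2,80],[-1,-2,80],[-1,-2,80],[-1,-2,80]],"dr":[[0,0,0],[0,0,0],[0,0,0],[0,0,0],[0,0,0],[0,0,0],[0,0,0],[0,0,0],[0,0,0],[0,0,0],[0,0,0]],"gripper":[0.6,0.6,0.6,0.6,0.5,0.45,0.4,0.35,0.3,0.3,0.3]}'
```

```text
t: 5.2
tcp_pos: [0.486, -0.2292, 0.1958]
eef_rot: [[-0.938, 0.346, 0.002], [0.346, 0.938, -0.001], [-0.002, -0.0, -1.0]]
wrist_force: [0.1, 0.3, 6.5]
finger_gap: 0.375
finger_force: 30.0
```

```bash
python3 -m pendant '{"linear":[[0,0,-5],[0,0,-15],[0,0,-30],[0,0,-60],[0,0,-90],[0,0,-110],[0,0,-110]],"dr":[[0,0,0],[0,0,0],[0,0,0],[0,0,0],[0,0,0],[0,0,0],[0,0,0]],"gripper":[0.25,0.25,0.25,0.25,0.25,0.25,0.25]}'; python3 - <<'E'
from h import *
o=get_obs();T=o['tcp_pos'];print(T,o['finger_gap'],o['finger_force'])
im={c:capture(c) for c in('scene','top')}
for c in im: print(c,proj(c,T-[0,0,.175]))
u,v=proj('scene',T-[0,0,.175]).astype(int)
cv2.imwrite('pics/b2.png',cv2.resize(im['scene'][v-40:v+40,u-50:u+50],(500,400),interpolation=2)[:,:,::-1])
E
```

```text
t: 5.9
tcp_pos: [0.4867, -0.2296, 0.3096]
eef_rot: [[-0.938, 0.346, 0.007], [0.346, 0.938, -0.004], [-0.008, -0.002, -1.0]]
wrist_force: [-0.1, -0.5, -0.1]
finger_gap: 0.372
finger_force: 30.0
[ 0.48667654 -0.22961112  0.30957895] 0.37185147131360496 29.999938309192657
scene [321.84842667 241.36053883]
top [372.53303983 232.76848608]
```

View pics/b2.png

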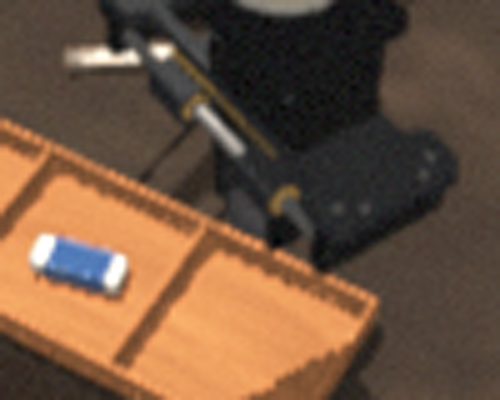

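```bash
python3 -m pendant '{"linear":[[7,18,0],[22,55,0],[39,100,0],[57,145,0],[75,190,0],[93,235,0],[110,280,0],[128,325,0],[146,370,0],[161,408,0],[170,432,0],[174,441,0]],"dr":[[0,0,0],[0,0,1],[0,0,2],[0,0,3],[0,0,4],[0,0,5],[0,0,6],[0,0,7],[0,0,7],[0,0,7],[0,0,7],[0,0,7]],"gripper":[0.25,0.25,0.25,0.25,0.25,0.25,0.25,0.25,0.25,0.25,0.25,0.25]}';  python3 - <<'E'
from h import *
o=get_obs();T=o['tcp_pos'];print(T,o['finger_gap'],o['finger_force'])
im={c:capture(c) for c in('scene','top')}
for c in im:
    print(c,proj(c,T-[0,0,.175]),[(cent(d['region']),round(d['score'],2)) for d in cut_out('ball_center',c)[:2]])
    for n in ('collar_top','cup_grip','trackball','cup'):
        print(n,[(np.round(d['at'],4).tolist(),round(d['score'],2)) for d in tip_of(n,c)[:2]])
cv2.imwrite('pics/b3.png',np.hstack([cv2.resize(im['scene'][150:240,140:260],(400,300)),cv2.resize(im['top'][195:300,100:240],(400,300))])[:,:,::-1])
E
```

```text
t: 7.2
tcp_pos: [0.4739, 0.2473, 0.303]
eef_rot: [[-0.89, 0.456, -0.003], [0.456, 0.89, -0.001], [0.002, -0.002, -1.0]]
wrist_force: [0.5, 0.3, -0.1]
finger_gap: 0.369
finger_force: 30.0
[0.4738532  0.24726092 0.30297939] 0.368907846193539 29.99998390674591
scene [187.70131112 173.59795245] [(array([194.84166667, 195.60833333]), 0.52)]
collar_top [([0.4757, 0.2485, 0.0436], 0.87), ([0.4886, 0.2689, 0.0284], 0.25)]
cup_grip [([0.4777, 0.2448, 0.0468], 0.52)]
trackball [([0.4754, 0.2502, -0.0016], 0.82)]
cup [([0.4772, 0.2444, 0.0193], 0.58), ([0.478, 0.2453, -0.0037], 0.5)]
top [148.50633701 245.04015574] []
collar_top []
cup_grip []
trackball [([0.4747, 0.2449, -0.0031], 0.98)]
cup []
```

View pics/b3.png

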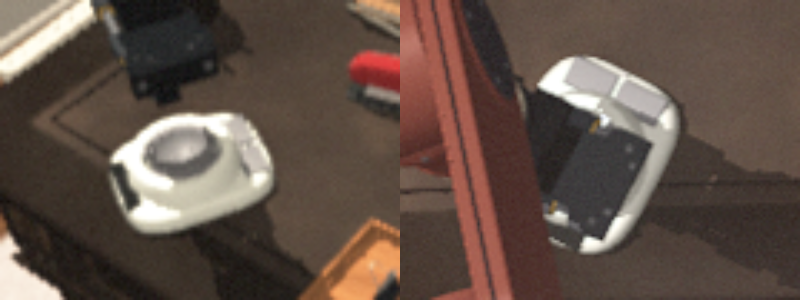

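```bash
python3 - <<'E'
from h import *
import h
I=cv2.imread('pics/top0.png')[:,:,::-1]; h.capture=lambda c:I
o=ray('top',(0,0))[0];print('cam',o)
for z in(.040,.042):
    w=topdown('top',(.4757,.2455),z,.065,4)
    g=cv2.GaussianBlur(cv2.cvtColor(w,cv2.COLOR_RGB2GRAY),(0,0),3)
    c=cv2.HoughCircles(g,cv2.HOUGH_GRADIENT,1.2,20,param1=60,param2=25,minRadius=95,maxRadius=230)
    for u,v,r in (c[0][:6] if c is not None else []): print(z,'x %.4f y %.4f r %.1f'%(.4757+.065-v/4000,.2455+.065-u/4000,r/4))
g=cv2.resize(topdown('top',(.476,.243),.05,.05,6),(600,600),interpolation=2)
cv2.imwrite('pics/tb2.png',g[:,:,::-1])
E
```

```text
cam [ 0.35335511 -0.04197857  1.24067889]
0.04 x 0.4740 y 0.2419 r 49.3
0.04 x 0.4722 y 0.2476 r 55.0
0.04 x 0.4773 y 0.2380 r 44.7
0.04 x 0.4773 y 0.2473 r 55.3
0.04 x 0.4689 y 0.2404 r 51.2
0.04 x 0.4653 y 0.2446 r 57.0
0.042 x 0.4737 y 0.2422 r 49.9
0.042 x 0.4766 y 0.2375 r 44.7
0.042 x 0.4773 y 0.2461 r 55.0
0.042 x 0.4728 y 0.2497 r 57.3
0.042 x 0.4668 y 0.2464 r 57.3
0.042 x 0.4698 y 0.2356 r 42.4
```

View pics/tb2.png

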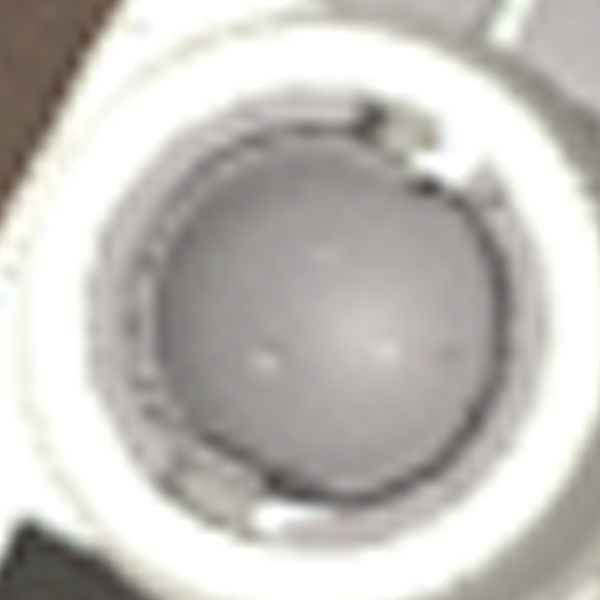

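The crop shows the collar and dish centred near (330,318), with notch/tab features at about (425,142) and (250,500). That puts the cup's x axis at about -26°. The ball is held over the cup, so I'll lower it to just above the dish.

```bash
python3 -m pendant '{"linear":[[-3,-3,15],[-3,-3,35],[-3,-3,55],[-3,-3,66],[-3,-3,73],[-3,-3,76],[-3,-3,76]],"dr":[[0,0,0],[0,0,0],[0,0,0],[0,0,0],[0,0,0],[0,0,0],[0,0,0]],"gripper":[0.25,0.25,0.25,0.25,0.25,0.25,0.25]}';  python3 - <<'E'
from h import *
o=get_obs();print(o['tcp_pos'],o['wrist_force'])
I=cv2.imread('pics/top0.png');g=I.min(2);m=np.zeros_like(g);m[205:290,125:205]=(g[205:290,125:205]>90)
n,l,s,_=cv2.connectedComponentsWithStats(m);k=1+s[1:,4].argmax()
c=max(cv2.findContours((l==k).astype(np.uint8),cv2.RETR_EXTERNAL,cv2.CHAIN_APPROX_NONE)[0],key=len)[:,0]
w=np.array([onz('top',q,.012)[:2]*1000 for q in c.astype(float)])
print(cv2.minAreaRect(w.astype(np.float32)))
N=len(w);k=6;t=np.roll(w,-k,0)-np.roll(w,k,0);a=(np.degrees(np.arctan2(t[:,1],t[:,0]))+45)%90-45
hist,e=np.histogram(a,bins=np.arange(-45,46,5));print(hist.tolist())
b=a[(a>-38)&(a<-16)];print(np.median(b),b.mean(),len(b),N)
E
```

```text
t: 8.5
tcp_pos: [0.4764, 0.2411, 0.2287]
eef_rot: [[-0.889, 0.458, -0.0], [0.458, 0.889, -0.0], [-0.0, -0.0, -1.0]]
wrist_force: [-1.1, -0.1, 0.1]
finger_gap: 0.376
finger_force: 30.0
[0.47637484 0.24112059 0.22869302] [-1.11005027 -0.14837045  0.11169513]
((479.1719970703125, 239.17466735839844), (128.40682983398438, 147.47201538085938), 61.70947265625)
[8, 6, 24, 43, 23, 13, 5, 9, 7, 10, 2, 3, 5, 5, 7, 6, 10, 5]
-27.10078829820572 -27.257414624242493 104 191
```

```bash
python3 -m pendant '{"linear":[[1,1,1],[1,1,2],[1,1,2],[1,1,2],[1,1,2],[1,1,2],[1,1,2],[1,1,2],[1,1,2],[1,1,2],[1,1,2]],"dr":[[0,0,0],[0,0,0],[0,0,0],[0,0,0],[0,0,0],[0,0,0],[0,0,0],[0,0,0],[0,0,0],[0,0,0],[0,0,0]],"gripper":[0.25,0.25,0.25,0.39,0.42,0.45,0.5,0.55,0.6,0.6,0.6]}'; python3 - <<'E'
from h import *
for c in('scene','top'):
    im=capture(c);print(c,[(cent(d['region']),round(d['score'],2)) for d in cut_out('ball_center',c)[:2]],[d['at'] for d in look_for('ball_center',c)[:2]])
E
```

```text
t: 9.6
tcp_pos: [0.4758, 0.2424, 0.2267]
eef_rot: [[-0.889, 0.458, -0.0], [0.458, 0.889, -0.0], [0.0, -0.0, -1.0]]
wrist_force: [0.2, 0.1, 0.4]
finger_gap: 0.594
finger_force: 0.0
scene [] []
top [] []
```

```bash
python3 -m pendant '{"linear":[[0,0,-20],[0,0,-60],[0,0,-90],[0,0,-90],[0,0,-90],[0,0,-90],[0,0,-90],[0,0,-90],[0,0,-90],[0,0,-90],[0,0,-90],[0,0,-90]],"dr":[[0,0,0],[0,0,8],[0,0,16],[0,0,24],[0,0,32],[0,0,40],[0,0,48],[0,0,56],[0,0,64],[0,0,72],[0,0,80],[0,0,88]],"gripper":[0.6,0.8,1,1,1,1,1,1,1,1,1,1]}';  python3 - <<'E'
from h import *
o=get_obs();print(o['tcp_pos'],np.round(o['joints'],1))
im={};p={}
for c in('scene','top'):
    im[c]=capture(c);r=cut_out('ball_center',c);p[c]=[cent(d['region']) for d in r[:1]]
    print(c,[(cent(d['region']),d['region'].sum(),round(d['score'],2)) for d in r[:2]],[np.round(onz(c,q,.047),4) for q in p[c]])
if p['scene'] and p['top']: print(tri(p['scene'][0],p['top'][0]))
cv2.imwrite('pics/b4.png',np.hstack([cv2.resize(im['scene'][150:240,140:260],(400,300),interpolation=2),cv2.resize(im['top'][210:285,115:215],(400,300),interpolation=2)])[:,:,::-1])
E
```

```text
t: 11.1
tcp_pos: [0.4758, 0.2424, 0.3167]
eef_rot: [[0.432, 0.902, -0.0], [0.902, -0.432, -0.0], [-0.0, -0.0, -1.0]]
wrist_force: [-0.5, 0.7, -0.4]
finger_gap: 1.003
finger_force: 0.0
[0.47579524 0.24241959 0.31669614] [ 18.5   4.9 106.    0.   69.1  44.1]
scene [(array([383.95754717, 290.10377358]), np.int64(212), 0.53), (array([195.25547445, 196.8540146 ]), np.int64(137), 0.36)] [array([ 0.5073, -0.4121,  0.047 ])]
top [(array([161.21014493, 248.81884058]), np.int64(138), 0.42)] [array([0.4732, 0.2393, 0.047 ])]
[ 0.37905829 -0.1546514   0.39372753]
```

View pics/b4.png

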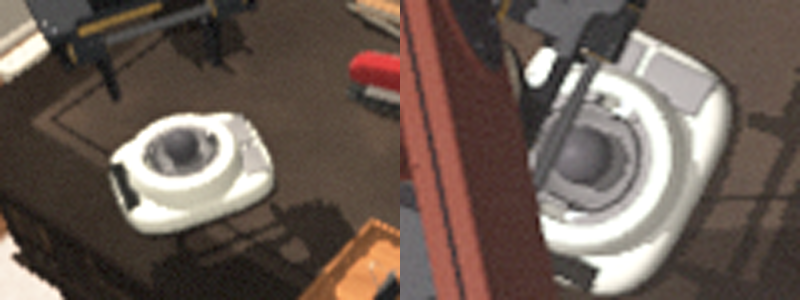

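The ball rests in the dish: scene ≈ (195,195), top ≈ (162,249) partly behind a finger. I'll work out its position.

```bash
python3 - <<'E'
from h import *
im=capture('scene');c=im[180:210,180:210].astype(int).sum(2)
m=c<np.percentile(c,22);n,l,s,ce=cv2.connectedComponentsWithStats(m.astype(np.uint8));print(s[1:,4],ce[1:]+180)
for u in [(194.9,194.8)]: print(onz('scene',u,.047))
for u in [(161.2,248.8),(162,249)]: print(onz('top',u,.047),tri((194.9,194.8),u))
E
```

```text
[144  50   2   2] [[191.45833333 182.29861111]
 [194.72       195.44      ]
 [203.         191.5       ]
 [180.         208.5       ]]
[0.47106908 0.23280602 0.047     ]
[0.47325879 0.23933788 0.047     ] [0.47499547 0.24033183 0.03922718]
[0.47275361 0.23751486 0.047     ] [0.47398025 0.23827089 0.04131389]
```

```bash
python3 - <<'E'
from h import *
from scipy.ndimage import map_coordinates
from scipy.optimize import minimize
print(proj('scene',[.4755,.2425,.047]),proj('top',[.4755,.2425,.047]))
th=np.linspace(0,2*np.pi,180,endpoint=False)
for c in('top','scene'):
    g=cv2.GaussianBlur(cv2.imread(f'pics/{c}0.png',0).astype(float),(0,0),.7)
    K,R,t=P(c)
    def val(x,y,r,z):
        X=np.stack([x+r*np.cos(th),y+r*np.sin(th),0*th+z]);p=K@(R@X+t[:,None]);p=p[:2]/p[2]
        return map_coordinates(g,[p[1],p[0]],order=1)
    def sc(x,y,r,z): return np.mean(np.clip(val(x,y,r+.0015,z)-val(x,y,r-.0015,z),-40,40))
    for z in(.04,):
      for r in np.arange(.027,.056,.002):
        best=max((abs(sc(x,y,r,z)),x,y) for x in np.arange(.466,.486,.001) for y in np.arange(.230,.254,.001))
        print(c,z,'r %.3f'%r,np.round(best,3))
E
```

```text
[193.71844377 192.76081361] [159.8208116  247.85528395]
top 0.04 r 0.027 [13.84   0.467  0.232]
top 0.04 r 0.029 [19.767  0.471  0.237]
top 0.04 r 0.031 [24.646  0.472  0.239]
top 0.04 r 0.033 [27.431  0.476  0.238]
top 0.04 r 0.035 [29.291  0.477  0.24 ]
top 0.04 r 0.037 [32.678  0.472  0.245]
top 0.04 r 0.039 [35.19   0.473  0.243]
top 0.04 r 0.041 [24.742  0.474  0.243]
top 0.04 r 0.043 [12.522  0.475  0.247]
top 0.04 r 0.045 [9.67  0.485 0.23 ]
top 0.04 r 0.047 [19.942  0.473  0.24 ]
top 0.04 r 0.049 [27.196  0.473  0.242]
top 0.04 r 0.051 [28.579  0.473  0.246]
top 0.04 r 0.053 [30.248  0.474  0.247]
top 0.04 r 0.055 [25.228  0.475  0.248]
scene 0.04 r 0.027 [15.328  0.466  0.249]
scene 0.04 r 0.029 [16.044  0.468  0.248]
scene 0.04 r 0.031 [22.875  0.473  0.237]
scene 0.04 r 0.033 [31.379  0.473  0.24 ]
scene 0.04 r 0.035 [35.301  0.473  0.241]
scene 0.04 r 0.037 [32.549  0.474  0.241]
scene 0.04 r 0.039 [24.949  0.475  0.243]
scene 0.04 r 0.041 [13.852  0.476  0.239]
scene 0.04 r 0.043 [8.54  0.466 0.253]
scene 0.04 r 0.045 [7.74  0.476 0.245]
scene 0.04 r 0.047 [15.071  0.478  0.242]
scene 0.04 r 0.049 [20.486  0.475  0.241]
scene 0.04 r 0.051 [25.433  0.472  0.241]
scene 0.04 r 0.053 [27.518  0.472  0.243]
scene 0.04 r 0.055 [26.245  0.47   0.242]
```

```bash
python3 -m pendant '{"linear":[[198,-95,0],[198,-95,0],[198,-95,0],[198,-95,0],[198,-95,0],[198,-95,0]],"dr":[[0,0,0],[0,0,0],[0,0,0],[0,0,0],[0,0,0],[0,0,0]],"gripper":[1,1,1,1,1,1]}';  python3 - <<'E'
from h import *
p={};V=[]
for c in('scene','top'):
    im=capture(c)
    for n in('ball_center','cup_grip','dish_center','cup','collar_top'): print(c,n,[(np.round(d['at'],4).tolist(),round(d['score'],2)) for d in tip_of(n,c)[:2] if d['at'][1]>.2])
    r=[d for d in cut_out('ball_center',c) if d['region'][:,:230].any()]
    print([(cent(d['region']),d['region'].sum()) for d in r])
    u,v=(195,194) if c=='scene' else (161,249)
    V.append(cv2.resize(im[v-15:v+15,u-20:u+20],(400,300),interpolation=cv2.INTER_NEAREST))
cv2.imwrite('pics/b5.png',np.hstack(V)[:,:,::-1])
E
```

```text
t: 11.95
tcp_pos: [0.4735, 0.4649, 0.3164]
eef_rot: [[0.422, 0.907, -0.0], [0.907, -0.422, 0.001], [0.001, -0.0, -1.0]]
wrist_force: [-0.0, 0.5, 0.2]
finger_gap: 1.0
finger_force: 0.0
scene ball_center [([0.4795, 0.2436, 0.0447], 0.48)]
scene cup_grip [([0.4765, 0.2454, 0.048], 0.63)]
scene dish_center [([0.4758, 0.2455, 0.0311], 0.45), ([0.4794, 0.2421, 0.0485], 0.23)]
scene cup [([0.4749, 0.2454, 0.0172], 0.45)]
scene collar_top [([0.4734, 0.2457, 0.0395], 0.71)]
[(array([194.02083333, 193.94791667]), np.int64(96))]
top ball_center [([0.4742, 0.2441, 0.0496], 0.62)]
top cup_grip [([0.4781, 0.2463, 0.0493], 0.83)]
top dish_center [([0.4739, 0.2398, 0.0285], 0.79), ([0.4785, 0.2446, 0.0518], 0.27)]
top cup [([0.4751, 0.2452, 0.0231], 0.83)]
top collar_top [([0.4779, 0.24, 0.0393], 0.6)]
[(array([165.88945512, 248.2379459 ]), np.int64(2551)), (array([160.38823529, 248.42941176]), np.int64(170))]
```

View pics/b5.png

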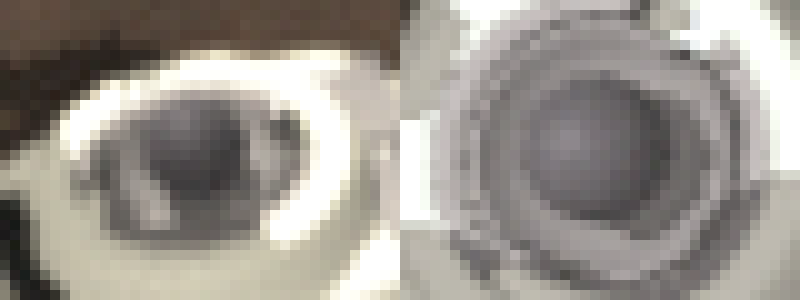

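The ball sits mid-dish at scene ≈ (194,193.6), top ≈ (160.3,248.2), which gives about (0.475,0.242). Both tabs are visible either side of it in the scene view. Now I'll go back over the cup and lower around the tabs.

```bash
python3 -m pendant '{"linear":[[-198,94,0],[-198,94,0],[-198,94,0],[-198,94,0],[-198,94,0],[-198,94,0],[-198,94,30],[-198,94,60],[-198,94,80],[-198,94,90],[-198,94,90],[-198,94,90]],"dr":[[0,0,1],[0,0,1],[0,0,1],[0,0,1],[0,0,1],[0,0,1],[0,0,1],[0,0,1],[0,0,1],[0,0,1],[0,0,1],[0,0,1]],"gripper":[1,1,1,1,1,1,1,1,1,1,1,1]}'
```

```text
t: 13.85
tcp_pos: [0.4754, 0.2436, 0.2275]
eef_rot: [[0.442, 0.897, 0.001], [0.897, -0.442, 0.0], [0.001, 0.001, -1.0]]
wrist_force: [0.7, 0.0, 0.9]
finger_gap: 1.001
finger_force: 0.0
```

```bash
python3 -m pendant '{"linear":[[0,0,1],[0,0,1],[0,0,1],[0,0,1],[0,0,1],[0,0,1]],"dr":[[0,0,0],[0,0,0],[0,0,0],[0,0,0],[0,0,0],[0,0,0]],"gripper":[0.9,0.8,0.76,0.74,0.73,0.73]}'; python3 -c "
from bench import *;o=get_obs();print(o['wrist_force'],o['torque'],o['finger_gap'],o['tcp_pos'])"
```

```text
t: 14.45
tcp_pos: [0.475, 0.2428, 0.2258]
eef_rot: [[0.443, 0.897, 0.0], [0.897, -0.443, 0.0], [0.0, 0.0, -1.0]]
wrist_force: [1.1, 0.1, -0.1]
finger_gap: 0.732
finger_force: 0.0
[ 1.08495338  0.14226351 -0.12741382] [-0.08694788  0.04591698 -0.02348687] 0.7315502222620508 [0.47495632 0.24283738 0.22582373]
```

```bash
python3 -m pendant '{"linear":[[0,0,0],[0,0,0],[0,0,0],[0,0,0],[0,0,0],[0,0,0],[0,0,0]],"dr":[[0,0,0],[0,0,0],[0,0,0],[0,0,0],[0,0,0],[0,0,0],[0,0,0]],"gripper":[0.72,0.7,0.69,0.67,0.64,0.6,0.6]}'; python3 - <<'E'
from h import *
o=get_obs();R=np.array(o['eef_rot']);print('tool F',R.T@o['wrist_force'],'M',R.T@o['torque'],o['finger_gap'],o['tcp_pos'],np.degrees(np.arctan2(R[1,1],R[0,1])))
for c in('scene',):
    im=capture(c);print([(cent(d['region']),d['region'].sum()) for d in cut_out('ball_center',c) if d['region'][:,:230].any()])
E
```

```text
t: 15.15
tcp_pos: [0.4749, 0.2429, 0.2257]
eef_rot: [[0.443, 0.897, -0.0], [0.897, -0.443, -0.0], [-0.0, -0.0, -1.0]]
wrist_force: [-0.1, 0.1, 0.6]
finger_gap: 0.683
finger_force: 30.0
tool F [ 0.05815356 -0.11440506 -0.6101689 ] M [ 0.01045801 -0.12595102 -0.00633607] 0.6834944987286233 [0.47491149 0.24285707 0.22570432] -26.270188360814917
[(array([194.04724409, 194.43307087]), np.int64(127))]
```

```bash
python3 -m pendant '{"linear":[[0,0,0],[0,0,0],[0,0,0],[0,0,0],[0,0,0],[0,0,0],[0,0,0],[0,0,0]],"dr":[[0,0,-1],[0,0,-3],[0,0,-6],[0,0,-9],[0,0,-12],[0,0,-14],[0,0,-15],[0,0,-15]],"gripper":[0.6,0.6,0.6,0.6,0.6,0.6,0.6,0.6]}'; cat > f.py <<'E'
from h import *
o=get_obs();R=np.array(o['eef_rot']);print('tool F',np.round(R.T@o['wrist_force'],2),'M',np.round(R.T@o['torque'],3),o['finger_gap'],o['tcp_pos'],np.degrees(np.arctan2(R[1,1],R[0,1])))
E
python3 f.py
```

```text
t: 16.05
tcp_pos: [0.4749, 0.2429, 0.2257]
eef_rot: [[0.195, 0.981, -0.0], [0.981, -0.195, -0.0], [-0.0, -0.0, -1.0]]
wrist_force: [-1.1, 0.4, 0.1]
finger_gap: 0.686
finger_force: 30.0
tool F [ 0.18 -1.19 -0.1 ] M [ 0.071 -0.153 -0.052] 0.6863523840696684 [0.47492169 0.24287497 0.22573803] -11.255483384053003
```

```bash
python3 -m pendant '{"linear":[[0,0,0],[0,0,0],[0,0,0],[0,0,0],[0,0,0],[0,0,0],[0,0,0],[0,0,0],[0,0,0],[0,0,0],[0,0,0],[0,0,0]],"dr":[[0,0,-1],[0,0,-4],[0,0,-8],[0,0,-12],[0,0,-16],[0,0,-20],[0,0,-24],[0,0,-28],[0,0,-32],[0,0,-35],[0,0,-36],[0,0,-36]],"gripper":[0.6,0.6,0.6,0.6,0.6,0.6,0.6,0.6,0.6,0.6,0.6,0.6]}'; python3 f.py
```

```text
t: 17.25
tcp_pos: [0.4749, 0.2429, 0.2257]
eef_rot: [[-0.418, 0.908, -0.0], [0.908, 0.418, -0.0], [0.0, -0.0, -1.0]]
wrist_force: [0.7, 0.1, -0.5]
finger_gap: 0.686
finger_force: 30.0
tool F [-0.18  0.67  0.54] M [ 0.018 -0.084  0.012] 0.6861584712334036 [0.47490811 0.24288245 0.22567774] 24.70546009021514
```

```bash
python3 -m pendant '{"linear":[[0,0,0],[0,0,0],[0,0,0],[0,0,0],[0,0,0],[0,0,0],[0,0,0],[0,0,0],[0,0,0],[0,0,0],[0,0,0],[0,0,0]],"dr":[[0,0,-1],[0,0,-4],[0,0,-8],[0,0,-12],[0,0,-16],[0,0,-20],[0,0,-24],[0,0,-28],[0,0,-32],[0,0,-34],[0,0,-36],[0,0,-36]],"gripper":[0.6,0.6,0.6,0.6,0.6,0.6,0.6,0.6,0.6,0.6,0.6,0.6]}'; python3 f.py
```

```text
t: 18.45
tcp_pos: [0.4749, 0.2429, 0.2257]
eef_rot: [[-0.872, 0.489, -0.0], [0.489, 0.872, -0.0], [0.0, -0.0, -1.0]]
wrist_force: [0.0, -0.4, -0.3]
finger_gap: 0.682
finger_force: 30.0
tool F [-0.21 -0.31  0.35] M [-0.008  0.006 -0.05 ] 0.6820977082909749 [0.4749186  0.242852   0.22571385] 60.74719824806553
```

```bash
python3 -m pendant '{"linear":[[0,0,0],[0,0,0],[0,0,0],[0,0,-1],[0,0,-2],[0,0,-3],[0,0,-4],[0,0,-4]],"dr":[[0,0,-1],[0,0,-2],[0,0,-2],[0,0,-2],[0,0,-2],[0,0,-2],[0,0,-2],[0,0,-2]],"gripper":[0.6,0.6,0.6,0.6,0.6,0.6,0.6,0.6]}'; python3 f.py
```

```text
t: 19.25
tcp_pos: [0.475, 0.2429, 0.23]
eef_rot: [[-0.889, 0.458, 0.0], [0.458, 0.889, 0.0], [-0.0, 0.0, -1.0]]
wrist_force: [-0.6, 1.2, -0.9]
finger_gap: 0.687
finger_force: 30.0
tool F [1.1  0.79 0.89] M [-0.013 -0.031 -0.026] 0.6869453653133383 [0.47502093 0.24290918 0.22995613] 62.727433834478376
```

```bash
python3 -m pendant '{"linear":[[0,0,-1],[0,0,-2],[0,0,-4],[0,0,-6],[0,0,-8],[0,0,-10],[0,0,-11],[0,0,-11]],"dr":[[0,0,0],[0,0,0],[0,0,0],[0,0,0],[0,0,0],[0,0,0],[0,0,0],[0,0,0]],"gripper":[0.6,0.6,0.6,0.6,0.6,0.6,0.6,0.6]}'; python3 f.py
```

```text
t: 20.05
tcp_pos: [0.475, 0.2429, 0.241]
eef_rot: [[-0.889, 0.458, 0.0], [0.458, 0.889, 0.0], [-0.0, 0.0, -1.0]]
wrist_force: [-0.0, -0.4, -1.7]
finger_gap: 0.688
finger_force: 30.0
tool F [-0.17 -0.38  1.71] M [ 0.015 -0.062 -0.029] 0.6883497151621968 [0.47501663 0.24289714 0.24099519] 62.7292067617385
```

Free: the wrist carries only the weight of the cup and ball. I'll lift gently to 15 cm.

```bash
python3 -m pendant '{"linear":[[0,0,-1],[0,0,-4],[0,0,-9],[0,0,-15],[0,0,-21],[0,0,-27],[0,0,-33],[0,0,-39],[0,0,-45],[0,0,-51],[0,0,-56],[0,0,-58]],"dr":[[0,0,0],[0,0,0],[0,0,0],[0,0,0],[0,0,0],[0,0,0],[0,0,0],[0,0,0],[0,0,0],[0,0,0],[0,0,0],[0,0,0]],"gripper":[0.6,0.6,0.6,0.6,0.6,0.6,0.6,0.6,0.6,0.6,0.6,0.6]}'
```

```text
t: 21.25
tcp_pos: [0.4751, 0.2429, 0.2995]
eef_rot: [[-0.889, 0.458, 0.001], [0.458, 0.889, 0.0], [-0.001, 0.001, -1.0]]
wrist_force: [-0.7, 0.3, -1.5]
finger_gap: 0.686
finger_force: 30.0
```

```bash
python3 -m pendant '{"linear":[[0,0,-1],[0,0,-4],[0,0,-9],[0,0,-15],[0,0,-21],[0,0,-27],[0,0,-33],[0,0,-39],[0,0,-45],[0,0,-51],[0,0,-55],[0,0,-57]],"dr":[[0,0,0],[0,0,0],[0,0,0],[0,0,0],[0,0,0],[0,0,0],[0,0,0],[0,0,0],[0,0,0],[0,0,0],[0,0,0],[0,0,0]],"gripper":[0.6,0.6,0.6,0.6,0.6,0.6,0.6,0.6,0.6,0.6,0.6,0.6]}'
python3 -m pendant '{"linear":[[0,0,0],[0,0,0],[0,0,0],[0,0,0],[0,0,0],[0,0,0],[0,0,0],[0,0,0],[0,0,0],[0,0,0],[0,0,0],[0,0,0]],"dr":[[0,0,0],[0,0,0],[0,0,0],[0,0,0],[0,0,0],[0,0,0],[0,0,0],[0,0,0],[0,0,0],[0,0,0],[0,0,0],[0,0,0]],"gripper":[0.6,0.6,0.6,0.6,0.6,0.6,0.6,0.6,0.6,0.6,0.6,0.6]}' ; python3 f.py; python3 - <<'E'
from h import *
im=capture('scene');T=get_obs()['tcp_pos'];print(proj('scene',T-[0,0,.179]))
r=cut_out('ball_center','scene');print([(cent(d['region']),d['region'].sum(),d['score']) for d in r])
cv2.imwrite('pics/e1.png',cv2.resize(im[115:235,120:280],(800,600),interpolation=2)[:,:,::-1])
E
```

```text
t: 22.45
tcp_pos: [0.475, 0.2429, 0.3564]
eef_rot: [[-0.889, 0.458, 0.001], [0.458, 0.889, 0.0], [-0.001, 0.001, -1.0]]
wrist_force: [0.9, -0.1, -1.9]
finger_gap: 0.689
finger_force: 30.0
t: 23.65
tcp_pos: [0.4749, 0.2429, 0.3557]
eef_rot: [[-0.889, 0.458, -0.0], [0.458, 0.889, -0.0], [0.0, -0.0, -1.0]]
wrist_force: [0.3, 0.1, -2.0]
finger_gap: 0.687
finger_force: 30.0
tool F [-0.24  0.22  1.95] M [ 0.054 -0.09   0.052] 0.687249589923241 [0.47492532 0.24286919 0.35573903] 62.727769376297466
[186.01957334 161.71145187]
[]
```

View pics/e1.png

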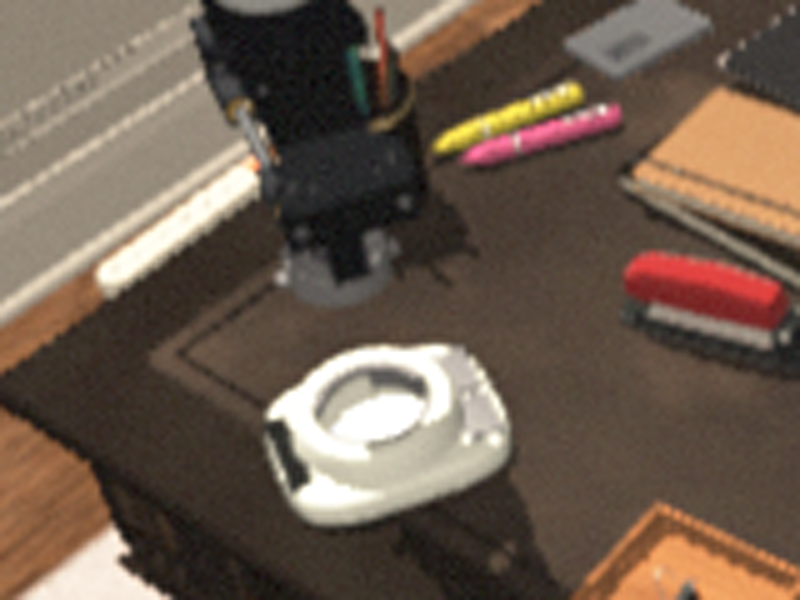

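The picture shows the cup held level at about (335,270) of the crop, the well (370,410) white and empty, and no ball lying anywhere else. The wrist carries about 1.5–2 N, consistent with cup plus ball. Handing in.

```bash
python3 -c "
from bench import *;print(job_done(),get_obs()['t'])"
```

```text
the job is handed in; nothing more can be done
the job is handed in; nothing more can be done
```

I handed the job in at about 24 s, with the cup freed and held level and still by its tabs, its underside about 15 cm above the desk. In the last picture a finger hid the ball. That it still sits mid-dish is inferred from the empty well, the wrist load and its not showing anywhere else.

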